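Balance a covered linear stage on a narrow yoke

ROBOT

A 7-joint arm with a two-finger parallel gripper is mounted at the origin on the work surface. World frame = base frame: x ahead of the robot, y to its left, z up, the work surface at z = 0. Lengths are in mm, angles in rad, forces in N, time in s.
With the tool pointing down it reaches from about 425 to 1025 mm from the base axis. Payload 9.4 kg.
Tool frame: the origin (TCP) lies at the very end of the fingers, on their centre line; the grasp point (between the pads) lies 19 mm behind it; y points along the fingers, x is the direction in which the jaws open and shut, and the axes are right-handed (so a half turn about y gives the same grasp; the last joint's range is limited). The gripper opens to 85 mm and grips with 20 to 120 N. Pads are 22 mm wide; open, the fingers measure 114 mm over their backs; the gripper's body (76 mm by 85 mm) begins 54 mm behind the grasp point. The pads swing forward as they close: fully open they stand 13 mm farther back than shut.
Start: joints at [1.032, 0.599, -0.003, 1.599, 0.002, 0.943, -0.08], TCP at [323.022, -649.061, 231.275] pointing down, gripper open.
Joint ranges: [-2.57, 2.57], [-0.35, 1.97], [-1.29, 1.29], [0.11, 2.56], [-1.05, 4.19], [0.11, 1.86], [-2.63, 2.63]. Speed limits (rad/s): [2.22, 2.22, 3.01, 3.01, 3.14, 3.14, 3.14].

INTERFACE

Orientations are given as a unit quaternion [x, y, z, w].
In Python, from station import get_state, capture, get_calibration, sign_off gives the robot as it stands. The module is installed in compiled form; this text tells all that it offers.
- The arm moves only by the shell command python3 -m handwheel 'ROWS' [FORCE]. ROWS is a JSON object of lists of equal length, an entry for each row: "delta_rot": the turn, a rotation vector about the tool's x, y, z in units of 6 degrees (1.0 is 6 degrees), a list of three; "offset": the shift along the tool's x, y, z in units of 50 mm (1.0 is 50 mm), a list of three; "grip": the opening, from 0 (shut) to 1 (fully open). A call has 1 to 12 rows; each row is the pose to reach, as a shift and turn from the pose commanded when the call began, along the tool's axes at that moment; what a row does not reach only later rows make up. A row lasts 1/8 s, in which the tool goes at most 62.5 mm and 10.7 degrees, less where a joint would pass 70% of its speed; a pose out of reach is approached as far as the arm can. A call with a gripper value outside its range is refused whole. The fingers move at their own pace and stop on an object; FORCE is the grip in N (left out, the last holds). Time passes only in rows, so rows that repeat a pose let the fingers close. It gives the time, the measured TCP pose, the force and the opening at its end, in the units of the state.
- get_state(): the state, without advancing time (a new reading comes with each control period).
- capture(name): name is "side" or "top"; returns the picture (384x512x3 uint8, red, green, blue); there is no depth.
- get_calibration(name): a dict with "K" (3x3 intrinsics, pixels), "R" (3x3) and "t" (3): a world point X has camera coordinates R X + t. Camera axes: x right, y down, z forward; pixel columns grow to the right and rows downward; lengths in mm; the calibration is good to about 2 mm. A picture is of the moment at which its call begins. get_calibration takes no time and is no camera call.
- sign_off(): hands the job in, once; it reports no verdict.
The state is a dict: "time": time; "joints": joint angles; "qd": joint speeds; "joint_torque": joint torques, N m; "position": TCP position; "tcp_rot": TCP orientation; "wrist_force": force on the tool from outside, world axes, zero at the start; "ft_torque": the same for the moment, N m; "finger_gap": finger opening in mm.
Only numpy, scipy, OpenCV 4.12 (cv2) and the standard library are available. Lean on these libraries where they do the work, as an engineer would, in place of code of your own. Each camera call takes 0.05 s, during which the arm holds its last target.

TASK

The heavy carriage inside the covered blue linear stage is parked somewhere unseen. Find by small trial lifts where along its length the stage balances, then lift it there, clear of its two-pad rest and level, and set it gently between the cheeks of the yellow yoke so that it stays balanced level on the yoke alone when let go. Never let it tip steeply (more than 10 degrees), never bang it or press it with more than 30 N on rest or yoke, and leave the lens, post clamp and screwdriver where they lie.

Things in the scene. Friction and masses are not known exactly. Their poses are not given: they have to be found in the camera images.
- stage_mid (a point): Centre (half-way along, across and up) of the loose covered linear stage: a closed straight bar 360 long (its x), 30 wide (its y), 50 high (its z, up), blue, with a black motor block flush at its +x end. Underside 25 below. Weighs 0.6 to 0.9 kg. A heavy carriage is locked inside, unseen and not shifting: the balance point is anywhere up to 90 either side of here along x, on the centre line.
- stage_top (a point): Middle of the stage's top face (25 above its centre): steel strip with ticks every 20, the thick red one here. Grip across the 30 width from above, in the upper half, within 110 of the middle, so that fingertips stay clear of the yoke cheeks. Gripped off-balance, the stage turns in the fingers or keeps its heavy end on the rest; a firm grip can hold it level even so, with a moment on the wrist.
- rest: Fixed rest under the stage at the start: aluminium strip 340 x 30 x 8 along its x and two orange pads with black tops, each 20 long (x) by 44 wide (y), centred at x = -150 and +150, tops 30 above the bench. Origin: middle of its underside; z up. The stage lies along the rest's x, up to 15 off.
- yoke_seat (a point): Centre of the flat seat of the fixed yellow yoke on a steel post, 60 above the bench; z up. The seat is only 18 long along its x (the stage lies along this, either way round): the balance point must be within 9 of its centre or the stage tips. Cheeks along both y sides rise 8 above the seat, 36 apart inside, 5 thick. Black base 75 x 75 x 10 below.
- lens: Bystander: lens in a black round mount, diameter 38, 16 high; origin centre of underside.
- post_clamp: Bystander: aluminium post clamp block 50 x 35 x 30 with a brass screw; origin centre of underside.
- driver_grip (a point): Bystander: middle of the handle of a red screwdriver about 170 long lying on the bench.
Not all that is in view belongs to the job. Of the things that look like the part that bears yoke_seat, take the one that is farthest to the robot's right at the start.

How it is judged:
By the outcome, as a careful person would: the job done as asked, in the order asked, and still so for the second after the job is handed in, with the robot touching nothing.
It also fails if it takes over 70 s, if anything falls off the work surface, if the arm or the gripper's body presses on something with over 40 N, if the wrist force passes 120 N, or if a joint passes its speed limit or range.

## Working session

There is one attempt and no reset: what is moved stays moved. The work goes in short steps, Python scripts to look and compute and a shell command to move; the robot and the scene stay as the last step left them, time stands still between calls to the robot, and variables do not carry over. Pictures are saved under pics/ and viewed, and the job is handed in when it is done.

```bash
mkdir -p pics
python3 - <<'E'
from station import *
import cv2
s=get_state()
for k,v in s.items(): print(k,v)
for n in("side","top"):
    c=get_calibration(n); print(n,c)
    im=capture(n); cv2.imwrite(f"pics/{n}0.png",im[:,:,::-1])
E
```

```text
time 0.0
joints [ 1.03226299  0.60013596 -0.00253924  1.60016749  0.00180794  0.94289416
 -0.07980405]
qd [-0.00113644  0.00093439  0.00159271 -0.00080942 -0.00026686 -0.00125586
 -0.00054699]
joint_torque [-2.10300313e-03 -7.76457310e+01  1.56477883e+00 -2.58011466e+01
  1.23830466e-02  8.94175755e-03  4.38110987e-06]
position [ 322.81285525 -648.61617267  230.39576188]
tcp_rot [-0.60092332  0.37278503 -0.37176819  0.60142406]
wrist_force [-0.4407244   0.26919834 -0.08648945]
ft_torque [-0.00732541 -0.01478534  0.01621617]
finger_gap 85.3935893462004
side {'K': array([[473.87829381,   0.        , 261.2202806 ],
       [  0.        , 473.87829381, 199.26434809],
       [  0.        ,   0.        ,   1.        ]]), 'R': array([[ 0.99652493, -0.08300203, -0.00698033],
       [-0.05690665, -0.61722917, -0.78472274],
       [ 0.06082511,  0.782393  , -0.61980762]]), 't': array([-569.21478578,  171.14839252,  919.22189488])}
top {'K': array([[421.27146711,   0.        , 253.2808616 ],
       [  0.        , 421.27146711, 195.06812397],
       [  0.        ,   0.        ,   1.        ]]), 'R': array([[ 0.00427821, -0.99973   ,  0.02283892],
       [-0.98235508, -0.00847209, -0.18683342],
       [ 0.18697647, -0.02163662, -0.98212609]]), 't': array([132.34252951, 616.38582412, 896.6947852 ])}
```

View pics/side0.png

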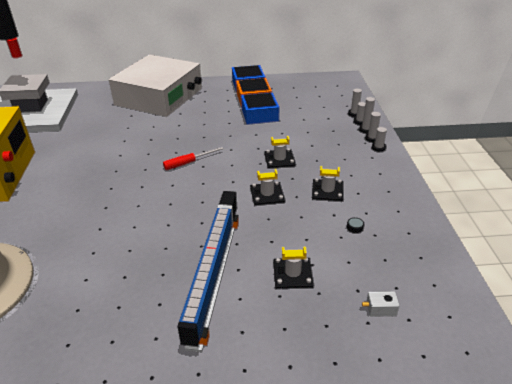

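View pics/top0.png

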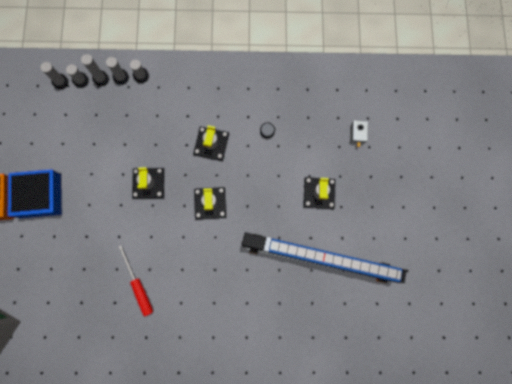

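Four yellow yokes are in view. In the top picture they are at about (210,140), (148,180), (210,202) and (320,190). In the side picture they are at (280,150), (268,185), (329,182) and (293,262). Top columns grow towards -y, the robot's right, so the one at top (320,190) / side (293,262) is the one meant. I'll confirm it in an enlarged crop and measure.

```bash
cat > h.py <<'E'
import numpy as np, cv2
from station import *
C={n:get_calibration(n) for n in("side","top")}
def ray(n,u,v):
    c=C[n];d=c["R"].T@np.linalg.inv(c["K"])@np.array([u,v,1.]);return -c["R"].T@c["t"],d
def onz(n,u,v,z):
    o,d=ray(n,u,v);return o+d*(z-o[2])/d[2]
def proj(n,X):
    c=C[n];p=c["K"]@(c["R"]@np.array(X,float)+c["t"]);return p[:2]/p[2]
def tri(uv1,uv2):
    A=[];b=[]
    for n,(u,v) in(("side",uv1),("top",uv2)):
        o,d=ray(n,u,v);d/=np.linalg.norm(d);P=np.eye(3)-np.outer(d,d);A.append(P);b.append(P@o)
    return np.linalg.solve(A[0]+A[1],b[0]+b[1])
E
python3 - <<'E'
from h import *
t=cv2.imread("pics/top0.png");s=cv2.imread("pics/side0.png")
for n,im in(("top",t),("side",s)):
    h=cv2.cvtColor(im,cv2.COLOR_BGR2HSV)
    for nm,lo,hi in(("yellow",(22,120,100),(35,255,255)),("blue",(100,120,50),(125,255,255)),("red",(0,170,90),(6,255,255)),("orange",(7,150,90),(18,255,255))):
        m=cv2.inRange(h,lo,hi)
        k,l,st,ce=cv2.connectedComponentsWithStats(m)
        for i in range(1,k):
            if st[i,4]>=8: 
                r=cv2.minAreaRect(np.argwhere(l==i)[:,::-1].astype(np.float32))
                print(n,nm,st[i],ce[i].round(1),np.round(r[0],1),np.round(r[1],1),round(r[2],1))
c1=cv2.resize(t[150:300,225:425],None,fx=4,fy=4,interpolation=cv2.INTER_CUBIC)
cv2.imwrite("pics/topcrop.png",c1)
c2=cv2.resize(s[180:350,160:330],None,fx=3.5,fy=3.5,interpolation=cv2.INTER_CUBIC)
cv2.imwrite("pics/sidecrop.png",c2)
E
```

```text
top yellow [203 126  13  21 171] [209.  135.8] [209.2 135.8] [ 9.5 20.4] 14.0
top yellow [137 167  11  22 187] [142.2 177.6] [142.  177.5] [21. 10.] 90.0
top yellow [319 178  10  21 178] [323.3 188. ] [323.5 188. ] [20.  9.] 90.0
top yellow [203 188  10  22 180] [207.7 198.2] [207.5 198.5] [21.  9.] 90.0
top blue [   8  169   53   49 1170] [ 38.2 195.2] [ 34. 193.] [48. 52.] 90.0
top blue [273 239  11   3  13] [278.1 240.2] [278.  239.9] [10.2  1.7] 14.0
top blue [285 242   8   2   8] [288.5 242.6] [288.5 242.7] [7.1 0.8] 11.3
top blue [294 244  11   3  11] [299.  245.1] [299.  245.1] [10.2  0.7] 14.0
top blue [269 250 132  32 329] [337.  266.6] [334.4 266.2] [134.4   3.3] 13.2
top blue [323 251  34   8  36] [339.7 254.7] [339.5 254.7] [33.7  1.1] 13.0
top blue [358 259   7   2   8] [360.9 259.6] [360.9 259.7] [6.1 1. ] 14.0
top blue [366 261   8   2   8] [369.5 261.5] [369.5 261.5] [7.  0.7] 14.0
top blue [375 263  16   4  23] [383.4 264.6] [382.5 264.3] [15.3  1.6] 11.3
top red [131 279  21  36 350] [141.2 297.1] [141.2 296.5] [36.4 10.2] 67.6
top orange [  0 174   5  44 217] [  2.
[... 570 characters left out ...]
2] 67.1
side blue [241  93  38  31 665] [260.  111.9] [260.  108.1] [28.7 36.4] 86.1
side blue [ 179  208   52  131 1232] [209.3 273.2] [205.4 270.9] [ 24.4 132.6] 15.6
side red [  7  37  14  20 162] [13.7 47. ] [13.6 47.5] [19.4  9.8] 74.1
side red [  2 151   9  10  66] [  6.2 155.4] [  6.  155.5] [9. 8.] 90.0
side red [163 153  32  17 262] [178.6 160.7] [178.9 160.8] [ 8.7 31.7] 73.3
side orange [236  78  36  27 192] [250.5  89.8] [251.2  86.7] [23.3 34. ] 67.5
side orange [  1 150   9  11  22] [  3.7 153.5] [  3.8 153.9] [ 5.8 11.6] 26.6
side orange [233 222   5   6  27] [234.9 224.3] [235.  224.5] [5. 4.] 90.0
side orange [199 333  10  12  54] [203.9 340.3] [204.  338.1] [ 7.3 11.9] 14.0
```

View pics/topcrop.png

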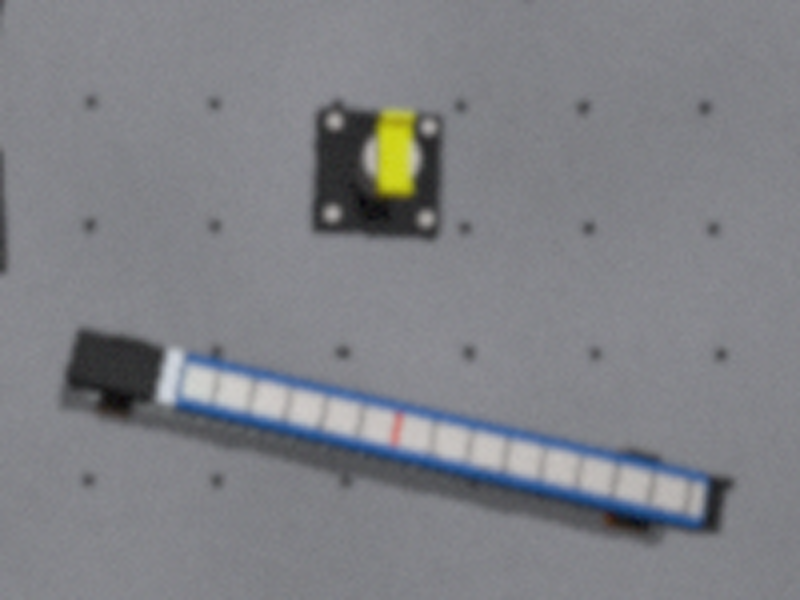

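View pics/sidecrop.png

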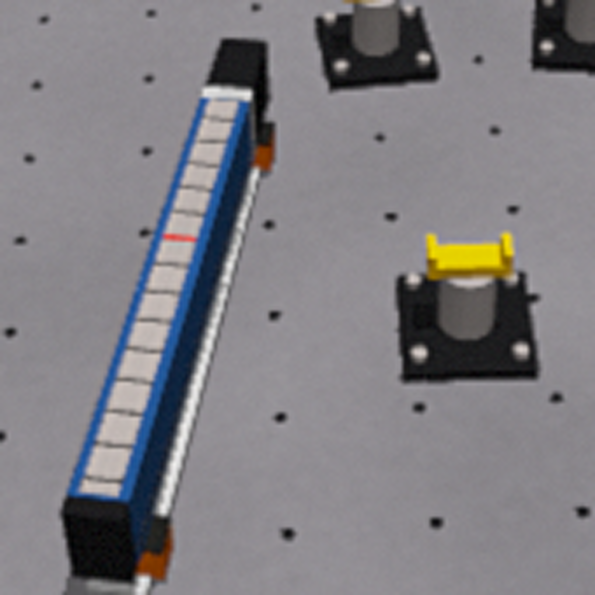

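Run:
```python
from h import *
from scipy.spatial.transform import Rotation as Ro
print(Ro.from_quat(get_state()["tcp_rot"]).as_matrix().round(3))
P=tri((211.4,248),(324.5,257.5));print("red tri",P, "z80 top",onz("top",324.5,257.5,80),"side",onz("side",211.4,248,80))
# stage ends (top face) from crop
f=lambda x,y:(x/4+225-.375,y/4+150-.375)
pts={"motor far corner":(80,330),"motor near":(68,388),"end far":(712,472),"end near":(703,528),"strip L top":(180,350),"striplow":(165,402)}
for k,(x,y) in pts.items(): print(k,onz("top",*f(x,y),80).round(1))
# blue edges fit lines: rows of crop
g=lambda x,y:(x/3.5+160,y/3.5+180)
# yoke
for nm,(n,u,v,z) in {"top c66":("top",323.3,188,66),"side c64":("side",293.7,253.3,64)}.items(): print(nm,onz(n,u,v,z).round(1))
for q in [(380,110),(414,112),(378,194),(413,196)]: print("yoke top cr z68",onz("top",*f(*q),68).round(1))
for q in [(318,108),(441,114),(315,230),(437,238)]: print("base top z10",onz("top",*f(*q),10).round(1))
for q in [(428,234),(510,234),(437,277),(513,274)]: print("side yoke z68/55",onz("side",*g(*q),68).round(1),onz("side",*g(*q),60).round(1))
for q in [(335,121),(428,127),(332,213),(426,218)]: print("screws z10",onz("top",*f(*q),11).round(1))
```

```text
[[ 0.446 -0.001  0.895]
 [-0.895  0.001  0.446]
 [-0.001 -1.    -0.   ]]
red tri [476.23306856 -16.98120652  80.81835504] z80 top [475.49896392 -17.20425799  80.        ] side [476.94109005 -16.04033607  80.        ]
motor far corner [529.1 155.2  80. ]
motor near [497.8 161.5  80. ]
end far [ 454.8 -185.5   80. ]
end near [ 425.2 -178.8   80. ]
strip L top [518.6 101.   80. ]
striplow [490.6 109.2  80. ]
top c66 [631.3 -21.4  66. ]
side c64 [631.  -27.8  64. ]
yoke top cr z68 [656.  -13.4  68. ]
yoke top cr z68 [655.  -32.6  68. ]
yoke top cr z68 [607.6 -11.   68. ]
yoke top cr z68 [606.7 -30.7  68. ]
base top z10 [670.5  13.3  10. ]
base top z10 [667.6 -60.8  10. ]
base top z10 [596.3  16.5  10. ]
base top z10 [592.1 -56.   10. ]
side yoke z68/55 [611.  -12.6  68. ] [612.1  -4.4  60. ]
side yoke z68/55 [655.5 -16.7  68. ] [657.2  -8.5  60. ]
side yoke z68/55 [611.9 -45.5  68. ] [613.  -37.7  60. ]
side yoke z68/55 [652.3 -46.9  68. ] [653.9 -39.1  60. ]
screws z10 [662.4   3.4  11. ]
screws z10 [659.2 -52.5  11. ]
screws z10 [606.5   6.3  11. ]
screws z10 [603.9 -49.6  11. ]
```

```bash
cat > stage.py <<'E'
from h import *
def strip(im,x0=225,x1=425,y0=150,y1=300,n="top",z=80):
    g=im.min(axis=2).copy(); m=np.zeros_like(g); m[y0:y1,x0:x1]=(g[y0:y1,x0:x1]>150)
    m=cv2.morphologyEx(m,cv2.MORPH_CLOSE,np.ones((5,5),np.uint8))
    k,l,st,ce=cv2.connectedComponentsWithStats(m); i=1+st[1:,4].argmax()
    p=np.argwhere(l==i)[:,::-1]
    W=np.array([onz(n,u,v,z)[:2] for u,v in p],np.float32)
    vx,vy,cx,cy=cv2.fitLine(W,cv2.DIST_L2,0,.01,.01).ravel()
    if vy<0: vx,vy=-vx,-vy
    d=np.array([vx,vy]);q=(W-[cx,cy])@d
    return d,np.array([cx,cy]),np.percentile(q,[0,100]),st[i]
E
python3 - <<'E'
from stage import *
im=cv2.imread("pics/top0.png");d,c,q,s=strip(im);print("top",d,np.degrees(np.arctan2(d[0],d[1])),c,q,s,c+d*q[0],c+d*q[1])
im=cv2.imread("pics/side0.png");d,c,q,s=strip(im,160,240,190,350,"side");print("side",d,np.degrees(np.arctan2(d[0],d[1])),c,q,s)
for n,f in(("top","top0"),("side","side0")):
    im=cv2.imread(f"pics/{f}.png").astype(int); r=im[:,:,2]-im[:,:,1]
    w=np.zeros_like(r); sl=(slice(248,268),slice(316,332)) if n=="top" else (slice(240,256),slice(204,219))
    w[sl]=np.clip(r[sl]-35,0,None); y,x=np.indices(w.shape); u,v=(x*w).sum()/w.sum(),(y*w).sum()/w.sum()
    print(n,u,v,onz(n,u,v,80))
print("other yoke",onz("top",207.7,198.2,66))
E
```

```text
top [0.21995872 0.97550917] 12.706609 [474.31076  -26.436302] [-155.01011658  140.35432434] [ 265  237  135   41 1084] [ 440.21493327 -177.65009184] [505.18291839 110.4806278 ]
side [0.2202564 0.975442 ] 12.724093 [468.16443  -49.886875] [-131.92611694  164.06362915] [ 183  205   49  117 1119]
top 323.73706896551727 256.9655172413793 [476.63053085 -15.58517945  80.        ]
side 210.66767830045524 247.49924127465857 [475.57517128 -14.57298678  80.        ]
other yoke [605.73673821 238.20981826  66.        ]
```

```bash
python3 -m handwheel '{"offset":[[0,0,0],[0,0,0]],"delta_rot":[[0,0,0],[0,0,0]],"grip":[1,1]}' 20
```

```text
time: 0.35
position: [323.0, -649.0, 231.1]
tcp_rot: [-0.601, 0.372, -0.372, 0.601]
wrist_force: [0.1, 0.4, 0.6]
finger_gap: 85.2
```

```bash
cat > plan.py <<'E'
import sys; from h import *
from scipy.spatial.transform import Rotation as Ro
def plan(pos,yaw,pitch_axis=None,p=None):
    s=get_state(); R=Ro.from_quat(s["tcp_rot"]).as_matrix()
    if p is None: p=s["position"]
    y=np.radians(yaw); x=np.array([np.cos(y),np.sin(y),0]); Y=np.array([0,0,-1.]); T=np.stack([x,Y,np.cross(x,Y)],1)
    rv=Ro.from_matrix(R.T@T).as_rotvec(degrees=True)/6
    print("offset",(R.T@(np.array(pos)-p)/50).round(3),"rot",rv.round(3))
if __name__=="__main__":
    plan([float(a) for a in sys.argv[1:4]],float(sys.argv[4]))
E
python3 plan.py 476 -15 200 -12.7
```

```text
offset [-9.988  0.624  8.389] rot [-1.000e-03 -8.473e+00 -3.000e-03]
```

```bash
python3 -m handwheel '{"offset":[[-0.83,0.05,0.7],[-1.67,0.1,1.4],[-2.5,0.15,2.1],[-3.33,0.2,2.8],[-4.16,0.26,3.5],[-5,0.31,4.2],[-5.83,0.36,4.9],[-6.66,0.42,5.6],[-7.5,0.47,6.3],[-8.33,0.52,7],[-9.16,0.57,7.7],[-9.99,0.62,8.39]],"delta_rot":[[0,-0.7,0],[0,-1.4,0],[0,-2.1,0],[0,-2.8,0],[0,-3.5,0],[0,-4.2,0],[0,-4.9,0],[0,-5.6,0],[0,-6.3,0],[0,-7,0],[0,-7.7,0],[0,-8.47,0]],"grip":[1,1,1,1,1,1,1,1,1,1,1,1]}' 20; python3 plan.py 476 -15 140 -12.7
```

```text
time: 1.85
position: [476.5, -13.3, 200.5]
tcp_rot: [0.703, -0.077, 0.078, -0.703]
wrist_force: [1.5, -1.0, -0.3]
finger_gap: 85.6
offset [-0.004  1.21  -0.036] rot [-0.001  0.019  0.008]
```

```bash
python3 -m handwheel '{"offset":[[0,0.6,-0.02],[0,1.2,-0.03],[0,1.2,-0.03],[0,1.2,-0.03]],"delta_rot":[[0,0,0],[0,0,0],[0,0,0],[0,0,0]],"grip":[1,1,1,1]}' 20
python3 - <<'E'
from h import *
for n in("side","top"):
    im=capture(n)[:,:,::-1]; cv2.imwrite(f"pics/{n}1.png",im)
s=cv2.imread("pics/side1.png")[100:350,100:400];t=cv2.imread("pics/top1.png")[130:330,220:430]
cv2.imwrite("pics/c1.png",np.hstack([cv2.resize(s,(400,333)),cv2.resize(t,(350,333))]))
E
```

```text
time: 2.35
position: [476.1, -16.4, 141.0]
tcp_rot: [-0.703, 0.078, -0.079, 0.703]
wrist_force: [0.0, -0.8, -0.0]
finger_gap: 85.4
```

View pics/c1.png

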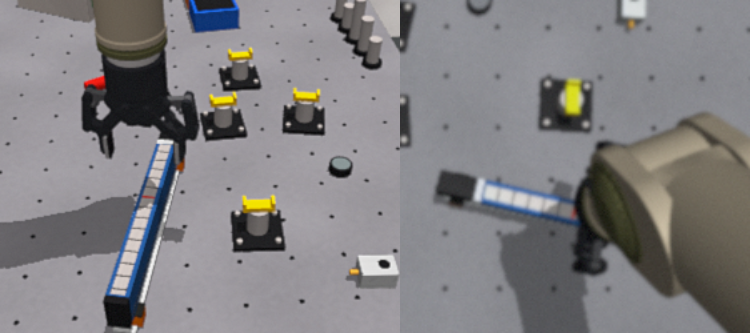

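The gripper straddles the stage at the red tick (crop about (148,195)). I'll descend and close gently.

```bash
python3 -m handwheel '{"offset":[[0,0.6,0],[0,1.2,0],[0,1.6,0],[0,1.74,0],[0,1.74,0]],"delta_rot":[[0,0,0],[0,0,0],[0,0,0],[0,0,0],[0,0,0]],"grip":[1,1,1,1,1]}' 20; python3 -m handwheel '{"offset":[[0,0,0],[0,0,0],[0,0,0],[0,0,0]],"delta_rot":[[0,0,0],[0,0,0],[0,0,0],[0,0,0]],"grip":[0.6,0.5,0.45,0.45]}' 20; python3 -c "
from station import *;s=get_state();print(s['wrist_force'],s['ft_torque'])"
```

```text
time: 3.08
position: [476.0, -16.5, 53.7]
tcp_rot: [0.703, -0.078, 0.078, -0.703]
wrist_force: [-0.0, -0.1, 0.6]
finger_gap: 85.5
time: 3.58
position: [475.7, -16.5, 53.4]
tcp_rot: [-0.703, 0.078, -0.078, 0.703]
wrist_force: [0.9, 0.5, 0.7]
finger_gap: 38.5
[0.8826832  0.50547536 0.7162761 ] [ 0.01168613  0.00109311 -0.00024152]
```

```bash
python3 -m handwheel '{"offset":[[0,0,0],[0,0,0],[0,0,0],[0,0,0]],"delta_rot":[[0,0,0],[0,0,0],[0,0,0],[0,0,0]],"grip":[0.38,0.35,0.3,0.3]}' 20; python3 -c "
from station import *;s=get_state();print(s['wrist_force'],s['ft_torque'],s['position'])"
```

```text
time: 4.08
position: [476.2, -16.5, 53.4]
tcp_rot: [-0.703, 0.078, -0.079, 0.703]
wrist_force: [2.9, -1.3, 3.5]
finger_gap: 29.5
[ 2.91167977 -1.30936019  3.46806955] [-0.2955766  -0.60989873 -0.08957346] [476.23942802 -16.50340536  53.39955616]
```

```bash
python3 -m handwheel '{"offset":[[0,0,0],[0,0,0],[0,-0.02,0],[0,-0.04,0],[0,-0.06,0],[0,-0.06,0],[0,-0.06,0]],"delta_rot":[[0,0,0],[0,0,0],[0,0,0],[0,0,0],[0,0,0],[0,0,0],[0,0,0]],"grip":[0.25,0.25,0.25,0.25,0.25,0.25,0.25]}' 110; python3 -c "
from station import *;s=get_state();print(s['wrist_force'],s['ft_torque'],s['position'])"
```

```text
time: 4.95
position: [475.5, -16.4, 56.1]
tcp_rot: [0.703, -0.078, 0.078, -0.703]
wrist_force: [0.4, -0.3, -8.7]
finger_gap: 28.3
[ 0.40287206 -0.27363196 -8.6976022 ] [-0.03523016  0.04386597  0.01607207] [475.52394984 -16.44828306  56.14849115]
```

```bash
cat > rd.py <<'E'
from station import *
s=get_state(); print("F",s['wrist_force'].round(2),"T",s['ft_torque'].round(4),"p",s['position'].round(1),s['time'])
E
for i in 1 2 3 4; do python3 -m handwheel '{"offset":[[0,-0.01,0]],"delta_rot":[[0,0,0]],"grip":[0.25]}' 110 >/dev/null; python3 rd.py; done
python3 -m handwheel '{"offset":[[0,-0.05,0],[0,-0.05,0]],"delta_rot":[[0,0,0],[0,0,0]],"grip":[0.25,0.25]}' 110 >/dev/null; python3 rd.py
python3 - <<'E'
from h import *
for n in("side","top"):
    im=capture(n)[:,:,::-1]; cv2.imwrite(f"pics/{n}2.png",im)
s=cv2.imread("pics/side2.png")[190:360,150:300];t=cv2.imread("pics/top2.png")[180:320,220:430]
cv2.imwrite("pics/c2.png",np.hstack([cv2.resize(s,(300,340)),cv2.resize(t,(490,340))]))
E
python3 rd.py
```

```text
F [-0.08  0.3  -7.95] T [-0.0025  0.0128 -0.0186] p [475.6 -16.4  56.7] 5.075
F [-0.11  0.19 -9.37] T [-0.0305  0.0738 -0.0336] p [475.6 -16.4  57.3] 5.2
F [ 0.34  0.57 -7.96] T [-0.0504  0.0014 -0.0509] p [475.7 -16.4  57.8] 5.325
F [-1.17 -0.84 -7.68] T [ 0.0165 -0.0381 -0.0121] p [475.7 -16.5  58.3] 5.45
F [-0.28  0.07 -7.88] T [-0.0184 -0.0267  0.0038] p [475.8 -16.5  61. ] 5.7
F [ 0.03 -0.82 -8.89] T [-0.0256  0.0102  0.0219] p [475.7 -16.5  60.8] 5.8
```

View pics/c2.png

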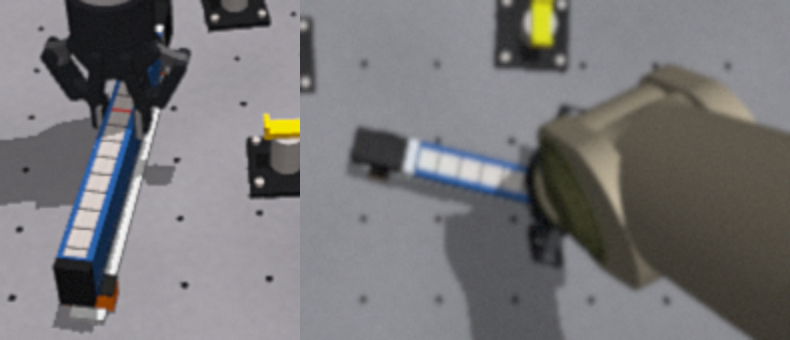

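```bash
cat > ecc.py <<'E'
from h import *
def shift(a,b,x0,x1,y0,y1):
    A=cv2.cvtColor(a,cv2.COLOR_BGR2GRAY)[y0:y1,x0:x1];r=cv2.matchTemplate(cv2.cvtColor(b,cv2.COLOR_BGR2GRAY)[y0-15:y1+15,x0-15:x1+15],A,cv2.TM_CCOEFF_NORMED)
    _,v,_,(i,j)=cv2.minMaxLoc(r)
    W=np.float32([[1,0,i-15],[0,1,j-15]])
    cc,W=cv2.findTransformECC(A,cv2.cvtColor(b,cv2.COLOR_BGR2GRAY)[y0:y1,x0:x1],W,cv2.MOTION_TRANSLATION,(3,100,1e-4),None,1)
    return W[:,2],cc
E
python3 - <<'E'
from ecc import *
a=cv2.imread("pics/side0.png");b=cv2.imread("pics/side2.png")
near=np.array([432,-177,80.]);far=np.array([505,112,80.])
# expected shift per mm z
for nm,X,box in(("near",near,(180,210,305,335)),("near strip",near,(183,212,290,325)),("motor",far+[8,30,0],(214,240,188,222))):
    w,cc=shift(a,b,*box); print(nm,w,cc,"px/mm z",proj("side",X+[0,0,1])-proj("side",X))
a=cv2.imread("pics/top0.png");b=cv2.imread("pics/top2.png")
w,cc=shift(a,b,236,270,228,258);print("top motor",w,cc,proj("top",far+[8,30,1])-proj("top",far+[8,30,0]))
E
```

```text
near [-0.6608804 -2.4500074] 0.9424929417069461 px/mm z [-0.06820491 -0.39244723]
near strip [-0.52221924 -2.8118422 ] 0.9708783544129912 px/mm z [-0.06820491 -0.39244723]Traceback (most recent call last):
  File "<stdin>", line 6, in <module>
  File "ecc.py", line 6, in shift
    cc,W=cv2.findTransformECC(A,cv2.cvtColor(b,cv2.COLOR_BGR2GRAY)[y0:y1,x0:x1],W,cv2.MOTION_TRANSLATION,(3,100,1e-4),None,1)
         ~~~~~~~~~~~~~~~~~~~~^^^^^^^^^^^^^^^^^^^^^^^^^^^^^^^^^^^^^^^^^^^^^^^^^^^^^^^^^^^^^^^^^^^^^^^^^^^^^^^^^^^^^^^^^^^^^^^^
cv2.error: OpenCV(4.12.0) /io/opencv/modules/video/src/ecc.cpp:589: error: (-7:Iterations do not converge) The algorithm stopped before its convergence. The correlation is going to be minimized. Images may be uncorrelated or non-overlapped in function 'findTransformECC'
```

Run:
```python
from ecc import *
far=np.array([513,142,80.])
a=cv2.imread("pics/top0.png");b=cv2.imread("pics/top2.png")
for box in((236,270,228,258),(262,285,234,262)):
    w,cc=shift(a,b,*box);print("top motor",w,cc)
print(proj("top",far+[0,0,1])-proj("top",far),proj("top",far+[1,0,0])-proj("top",far),proj("top",far+[0,1,0])-proj("top",far))
```

```text
top motor [0.03651217 0.09804849] 0.9945173327597359
top motor [0.065686   0.11267688] 0.9940770776344624
[ 0.00777946 -0.03843548] [ 0.00250918 -0.46332654] [-0.46238972 -0.00286034]
```

```bash
cat > avg.py <<'E'
from station import *; import numpy as np
F=[];T=[]
for i in range(30):
    capture("top"); s=get_state(); F.append(s["wrist_force"]);T.append(s["ft_torque"])
F=np.array(F);T=np.array(T);n=len(F)**.5
print("F",F.mean(0).round(3),(F.std(0)/n).round(3),"T",T.mean(0).round(4),(T.std(0)/n).round(4),"p",s["position"].round(1),s["time"])
d=np.array([.22,.9755]); W=-F[:,2].mean(); t=T.mean(0)
print("com offset world xy mm",1000*t[1]/W,-1000*t[0]/W,"along stage",1000*(t[1]*d[0]-t[0]*d[1])/W)
E
python3 avg.py
```

```text
F [ 0.133  0.072 -8.512] [0.095 0.1   0.095] T [-0.0223  0.0256  0.0122] [0.0048 0.0062 0.0054] p [475.7 -16.4  60.8] 7.3
com offset world xy mm 3.0132323539745527 2.614937261725542 along stage 3.2137824166876676
```

```bash
python3 -m handwheel '{"offset":[[0,0.04,0],[0,0.08,0],[0,0.11,0],[0,0.13,0],[0,0.14,0]],"delta_rot":[[0,0,0],[0,0,0],[0,0,0],[0,0,0],[0,0,0]],"grip":[0.25,0.25,0.25,0.25,0.25]}' 110;python3 rd.py;  python3 -m handwheel '{"offset":[[0,0.005,0],[0,0.01,0]],"delta_rot":[[0,0,0],[0,0,0]],"grip":[0.25,0.25]}' 110;python3 rd.py
```

```text
time: 7.92
position: [475.6, -16.4, 53.7]
tcp_rot: [0.703, -0.078, 0.078, -0.703]
wrist_force: [-1.5, 0.3, 0.7]
finger_gap: 28.1
F [-1.51  0.28  0.74] T [ 0.0398  0.3025 -0.0115] p [475.6 -16.4  53.7] 7.925
time: 8.18
position: [475.6, -16.4, 53.7]
tcp_rot: [0.703, -0.078, 0.078, -0.703]
wrist_force: [-3.0, 0.3, 8.5]
finger_gap: 28.2
F [-3.03  0.32  8.53] T [ 0.1706  0.6986 -0.0318] p [475.6 -16.4  53.7] 8.175
```

```bash
python3 -m handwheel '{"offset":[[0,0,0],[0,0,0],[0,0,0],[0,0,0.3],[0,0,0.6],[0,0,0.8],[0,0,0.8]],"delta_rot":[[0,0,0],[0,0,0],[0,0,0],[0,0,0],[0,0,0],[0,0,0],[0,0,0]],"grip":[0.4,0.5,0.5,0.5,0.5,0.5,0.5]}' 20;python3 rd.py;  python3 -m handwheel '{"offset":[[0,0,0],[0,0,0],[0,0,0],[0,0,0],[0,0,0]],"delta_rot":[[0,0,0],[0,0,0],[0,0,0],[0,0,0],[0,0,0]],"grip":[0.4,0.35,0.3,0.3,0.3]}' 20;python3 rd.py
python3 -m handwheel '{"offset":[[0,0,0],[0,0,0],[0,-0.02,0],[0,-0.04,0],[0,-0.06,0],[0,-0.08,0],[0,-0.08,0]],"delta_rot":[[0,0,0],[0,0,0],[0,0,0],[0,0,0],[0,0,0],[0,0,0],[0,0,0]],"grip":[0.25,0.25,0.25,0.25,0.25,0.25,0.25]}' 110; python3 avg.py
```

```text
time: 9.05
position: [484.7, 24.0, 53.2]
tcp_rot: [-0.703, 0.078, -0.078, 0.703]
wrist_force: [0.3, -0.9, -0.2]
finger_gap: 42.9
F [ 0.27 -0.9  -0.21] T [ 0.0167 -0.0008 -0.014 ] p [484.7  24.   53.2] 9.05
time: 9.68
position: [484.4, 22.2, 53.3]
tcp_rot: [0.703, -0.079, 0.078, -0.703]
wrist_force: [-1.6, -1.8, 2.3]
finger_gap: 29.7
F [-1.59 -1.84  2.31] T [-0.2808  0.0931  0.0083] p [484.4  22.2  53.3] 9.675
time: 10.55
position: [484.4, 22.6, 57.2]
tcp_rot: [-0.703, 0.078, -0.078, 0.703]
wrist_force: [-0.1, -0.9, -8.1]
finger_gap: 27.9
F [ 0.114 -0.026 -8.378] [0.087 0.097 0.086] T [ 0.3047 -0.069   0.0033] [0.0051 0.0047 0.005 ] p [484.5  22.6  57.2] 12.05
com offset world xy mm -8.238755071781819 -36.367867787368304 along stage -37.28938114236978
```

```bash
python3 -m handwheel '{"offset":[[0,0.03,0],[0,0.05,0],[0,0.065,0],[0,0.075,0],[0,0.08,0]],"delta_rot":[[0,0,0],[0,0,0],[0,0,0],[0,0,0],[0,0,0]],"grip":[0.25,0.25,0.25,0.25,0.25]}' 110;python3 rd.py; python3 -m handwheel '{"offset":[[0,0,0],[0,0,0],[0,0,0],[0,0,-0.3],[0,0,-0.6],[0,0,-0.75],[0,0,-0.75]],"delta_rot":[[0,0,0],[0,0,0],[0,0,0],[0,0,0],[0,0,0],[0,0,0],[0,0,0]],"grip":[0.4,0.5,0.5,0.5,0.5,0.5,0.5]}' 20;python3 rd.py;  python3 -m handwheel '{"offset":[[0,0,0],[0,0,0],[0,0,0],[0,0,0],[0,0,0]],"delta_rot":[[0,0,0],[0,0,0],[0,0,0],[0,0,0],[0,0,0]],"grip":[0.4,0.35,0.3,0.3,0.3]}' 20;python3 rd.py
python3 -m handwheel '{"offset":[[0,0,0],[0,0,0],[0,-0.02,0],[0,-0.04,0],[0,-0.06,0],[0,-0.08,0],[0,-0.08,0]],"delta_rot":[[0,0,0],[0,0,0],[0,0,0],[0,0,0],[0,0,0],[0,0,0],[0,0,0]],"grip":[0.25,0.25,0.25,0.25,0.25,0.25,0.25]}' 80; python3 avg.py
```

```text
time: 12.68
position: [484.5, 22.7, 53.6]
tcp_rot: [0.703, -0.078, 0.078, -0.703]
wrist_force: [-2.7, 0.9, 5.4]
finger_gap: 28.3
F [-2.67  0.94  5.4 ] T [ 0.207   0.5277 -0.0861] p [484.5  22.7  53.6] 12.675
time: 13.55
position: [476.0, -15.1, 53.3]
tcp_rot: [0.703, -0.079, 0.079, -0.703]
wrist_force: [0.4, 0.3, -0.8]
finger_gap: 42.3
F [ 0.42  0.28 -0.78] T [0.0006 0.0165 0.0405] p [476.  -15.1  53.3] 13.55
time: 14.18
position: [476.3, -13.6, 53.3]
tcp_rot: [-0.703, 0.078, -0.078, 0.703]
wrist_force: [-0.8, 3.4, 3.6]
finger_gap: 29.4
F [-0.82  3.39  3.6 ] T [0.4139 0.1757 0.0199] p [476.3 -13.6  53.3] 14.175
time: 15.05
position: [476.2, -14.0, 57.3]
tcp_rot: [0.703, -0.078, 0.078, -0.703]
wrist_force: [0.3, -0.2, -7.6]
finger_gap: 28.7
F [-0.078 -0.113 -8.182] [0.077 0.086 0.078] T [-0.0006 -0.0027 -0.007 ] [0.0045 0.0061 0.0058] p [476.2 -14.   57.3] 16.55
com offset world xy mm -0.3263097938412091 0.06870868651927525 along stage -0.004762830945512999
```

Run:
```python
from h import *
for n in("top","side"): print(n,"cam",(-C[n]["R"].T@C[n]["t"]).round(0))
def scr(im,box,n,z=11):
    x0,x1,y0,y1=box; hsv=cv2.cvtColor(im,cv2.COLOR_BGR2HSV)[y0:y1,x0:x1]
    g=im.min(axis=2)[y0:y1,x0:x1]; g=cv2.resize(g,None,fx=4,fy=4,interpolation=cv2.INTER_CUBIC)
    k,l,st,ce=cv2.connectedComponentsWithStats((g>110).astype(np.uint8))
    for i in range(1,k):
        u,v=(ce[i]+.5)/4-.5+[x0,y0]; print(n,st[i],(round(u,1),round(v,1)),onz(n,u,v,z).round(1))
scr(cv2.imread("pics/top0.png"),(300,340,172,213),"top")
scr(cv2.imread("pics/side0.png"),(268,318,236,292),"side")
s=cv2.imread("pics/side0.png")[235:295,265:320]; t=cv2.imread("pics/top0.png")[170:215,298:343]
cv2.imwrite("pics/yk.png",np.hstack([cv2.resize(s,(385,420),interpolation=cv2.INTER_CUBIC),cv2.resize(t,(410,420),interpolation=cv2.INTER_CUBIC)]))
for X in [(x,y,68) for x in(609.7,655.7) for y in(-31.5,-13.5)]:
    print(X,"top",proj("top",X).round(1),"side",proj("side",X).round(1))
```

```text
top cam [437. 157. 993.]
side cam [ 521. -661.  700.]
top [   0    0  160  164 9198] (np.float64(320.3), np.float64(190.4)) [636.8 -24.6  11. ]
top [ 27  25  15  16 185] (np.float64(308.2), np.float64(179.7)) [662.7   3.8  11. ]
top [121  30  16  16 195] (np.float64(331.7), np.float64(181.1)) [659.9 -52.8  11. ]
top [ 63  51  15  36 421] (np.float64(317.3), np.float64(188.8)) [640.8 -17.5  11. ]
top [109  55  12  31 293] (np.float64(328.1), np.float64(189.2)) [640.1 -43.5  11. ]
top [ 25 118  15  15 183] (np.float64(307.6), np.float64(202.9)) [606.4   6.3  11. ]
top [119 124  15  14 173] (np.float64(331.2), np.float64(204.2)) [603.7 -49.7  11. ]
side [    0     0   200   224 21643] (np.float64(292.1), np.float64(256.7)) [635.6  15.5  11. ]
side [ 81  93  50  14 500] (np.float64(294.1), np.float64(260.2)) [638.2   5.3  11. ]
side [155 168  17  16 203] (np.float64(308.5), np.float64(279.5)) [658.9 -48.4  11. ]
side [ 38 172  18  15 206] (np.float64(279.3), np.float64(280.3)) [602.6 -45.4  11. ]
(609.7, -31.5, 68) top [328.2 197.3] side [282.8 253.9]
(609.7, -13.5, 68) top [320.2 197.2] side [281.7 247.2]
(655.7, -31.5, 68) top [327.6 177.3] side [307.1 252.3]
(655.7, -13.5, 68) top [319.7 177.2] side [305.6 245.7]
```

View pics/yk.png

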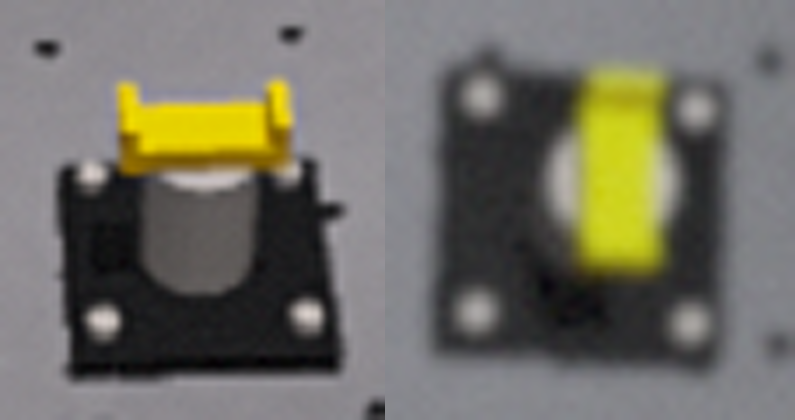

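```bash
python3 -m handwheel '{"offset":[[0,-0.1,0],[0,-0.3,0],[0,-0.55,0],[0,-0.8,0],[0,-1,0],[0,-1.1,0],[0,-1.1,0]],"delta_rot":[[0,0,0],[0,0,0],[0,0,0],[0,0,0],[0,0,0],[0,0,0],[0,0,0]],"grip":[0.25,0.25,0.25,0.25,0.25,0.25,0.25]}' 80;python3 rd.py; python3 plan.py 632.5 -22 112 -2.9
```

```text
time: 17.42
position: [476.4, -14.1, 112.6]
tcp_rot: [-0.703, 0.078, -0.079, 0.703]
wrist_force: [-0.9, -1.0, -8.0]
finger_gap: 28.5
F [-0.9  -1.04 -8.03] T [-0.0334  0.023   0.0317] p [476.4 -14.1 112.6] 17.425
offset [3.081 0.015 0.533] rot [-1.000e-03 -1.638e+00  6.000e-03]
```

```bash
python3 -m handwheel '{"offset":[[0.1,0,0.02],[0.4,0,0.07],[0.75,0,0.13],[1.1,0,0.19],[1.45,0,0.25],[1.8,0,0.31],[2.15,0,0.37],[2.5,0,0.43],[2.8,0,0.48],[3,0,0.52],[3.08,0,0.53],[3.08,0,0.53]],"delta_rot":[[0,-0.05,0],[0,-0.2,0],[0,-0.4,0],[0,-0.6,0],[0,-0.8,0],[0,-1,0],[0,-1.15,0],[0,-1.3,0],[0,-1.45,0],[0,-1.6,0],[0,-1.64,0],[0,-1.64,0]],"grip":[0.25,0.25,0.25,0.25,0.25,0.25,0.25,0.25,0.25,0.25,0.25,0.25]}' 80;python3 rd.py; python3 plan.py 632.5 -22 112 -2.9;  python3 - <<'E'
from h import *
for n in("side","top"):
    im=capture(n)[:,:,::-1]; cv2.imwrite(f"pics/{n}3.png",im)
s=cv2.imread("pics/side3.png")[150:340,200:380];t=cv2.imread("pics/top3.png")[110:280,200:430]
cv2.imwrite("pics/c3.png",np.hstack([cv2.resize(s,(379,400)),cv2.resize(t,(420,310)) if 0 else cv2.resize(t,(420,400))]))
E
```

```text
time: 18.92
position: [632.0, -22.1, 112.1]
tcp_rot: [0.707, -0.018, 0.018, -0.707]
wrist_force: [0.1, -0.4, -8.5]
finger_gap: 28.6
F [ 0.12 -0.38 -8.46] T [-0.0403  0.0378 -0.0007] p [632.  -22.1 112.1] 18.925
offset [0.01  0.001 0.002] rot [ 0.001  0.003 -0.006]
```

View pics/c3.png

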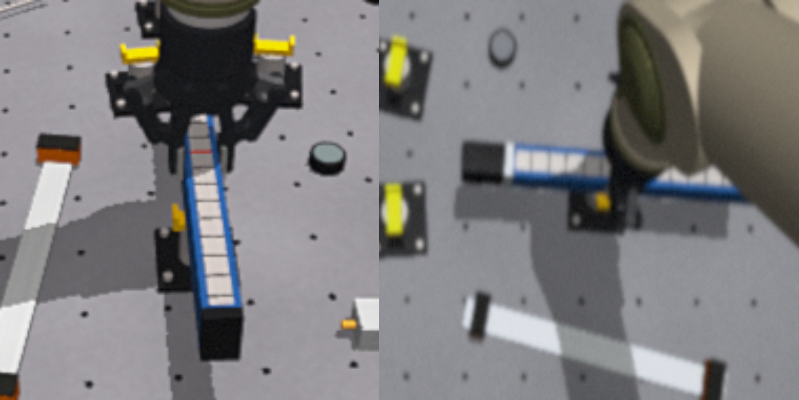

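Run:
```python
from stage import *
z=112.1-23.4+50
im=cv2.imread("pics/side3.png");d,c,q,s=strip(im,285,330,205,300,"side",z)
print("side yaw",np.degrees(np.arctan2(d[0],d[1])),"x at y=-22:",c[0]+d[0]/d[1]*(-22-c[1]),s)
im=cv2.imread("pics/top3.png");d,c,q,s=strip(im,265,325,160,200,"top",z)
print("top yaw",np.degrees(np.arctan2(d[0],d[1])),"x at y=-22:",c[0]+d[0]/d[1]*(-22-c[1]),s)
```

```text
side yaw 12.36542 x at y=-22: 670.2927 [ 292  207   38   93 2336]
top yaw -16.765259 x at y=-22: 668.0137 [269 160  49  25 518]
```

Run:
```python
from h import *
z=112.1-23.4+50
for n,rng,ax in(("side",range(232,292,4),0),("top",range(276,310,3),1)):
    im=cv2.imread(f"pics/{n}3.png").astype(float); b=im[:,:,0]-im[:,:,2]   # blueness: two edge bands
    pts=[]
    for r in rng:
        if n=="side": line=b[r,280:335]; o=280
        else: line=b[165:195+20,r][:50]; o=165
        if n=="top":
            line=b[170:210,r];o=170
        idx=np.where(line>40)[0]
        if len(idx)<2: continue
        g=np.where(np.diff(idx)>2)[0]
        if len(g)==0: continue
        # inner edges of strip (white gap between blue bands) : widest gap
        k=g[np.argmax(np.diff(idx)[g])]; mid=(idx[k]+idx[k+1])/2+o
        u,v=(mid,r) if n=="side" else (r,mid)
        pts.append(np.r_[onz(n,u,v,z)[:2],idx[k+1]-idx[k]])
    P=np.array(pts); a=np.polyfit(P[:,1],P[:,0],1); res=P[:,0]-np.polyval(a,P[:,1])
    print(n,len(P),"yaw",np.degrees(np.arctan(a[0])),"x@-22",np.polyval(a,-22),"res",res.std(),P[:,2])
```

```text
side 15 yaw 2.7597333882050163 x@-22 631.1703938716829 res 0.3259033057389061 [12. 12. 11. 12. 11. 12. 12. 12. 12. 12. 13. 13. 12. 13. 12.]
top 12 yaw 3.414292098754187 x@-22 630.7069436214291 res 0.5474249137752999 [ 9. 10. 10. 10. 10.  9. 10. 11. 10. 10. 11. 10.]
```

```bash
python3 -m handwheel '{"offset":[[0.02,0.1,0],[0.02,0.25,0],[0.02,0.32,0],[0.02,0.32,0]],"delta_rot":[[0,0,0],[0,0,0],[0,0,0],[0,0,0]],"grip":[0.25,0.25,0.25,0.25]}' 80;python3 rd.py
python3 - <<'E'
from h import *
for n in("side","top"):
    im=capture(n)[:,:,::-1]; cv2.imwrite(f"pics/{n}4.png",im)
s=cv2.imread("pics/side4.png")[200:310,250:340];t=cv2.imread("pics/top4.png")[150:225,270:370]
cv2.imwrite("pics/c4.png",np.hstack([cv2.resize(s,(409,500),interpolation=cv2.INTER_CUBIC),cv2.resize(t,(390,500) if 0 else (390,292),interpolation=cv2.INTER_CUBIC) if 0 else np.vstack([cv2.resize(t,(390,292),interpolation=cv2.INTER_CUBIC),np.zeros((208,390,3),np.uint8)])]))
p=get_state()["position"]; print(p)
ux=np.array([0.9987,-0.0506]);uy=np.array([0.0506,0.9987])
for zz in(68,):
  for c in(632.5,633.2,634):
    for sx in(-23,-18,18,23):
        X=np.array([c,-22])+ux*sx-uy*9; print(c,sx,"front cheek side px",proj("side",[*X,68]).round(1), proj("side",[*X,60]).round(1))
for sx in(-15,15):
    X=p[:2]+ux*sx-uy*9; print("stage edge bottom @front plane",proj("side",[*X,p[2]-23.4]).round(1))
E
```

```text
time: 19.52
position: [633.0, -22.1, 95.7]
tcp_rot: [0.707, -0.018, 0.017, -0.707]
wrist_force: [0.4, -0.5, -8.3]
finger_gap: 28.6
F [ 0.35 -0.46 -8.27] T [ 0.0464  0.0288 -0.0021] p [633.  -22.1  95.7] 19.525
[633.32719559 -22.04499819  96.24822453]
632.5 -23 front cheek side px [282.4 253.3] [282.3 256.3]
632.5 -18 front cheek side px [285.  253.2] [284.9 256.2]
632.5 18 front cheek side px [304.1 252.7] [303.9 255.7]
632.5 23 front cheek side px [306.8 252.6] [306.5 255.6]
633.2 -23 front cheek side px [282.7 253.3] [282.6 256.3]
633.2 -18 front cheek side px [285.4 253.2] [285.3 256.2]
633.2 18 front cheek side px [304.5 252.6] [304.3 255.7]
633.2 23 front cheek side px [307.1 252.6] [306.9 255.6]
634 -23 front cheek side px [283.2 253.2] [283.1 256.3]
634 -18 front cheek side px [285.8 253.2] [285.7 256.2]
634 18 front cheek side px [304.9 252.6] [304.7 255.6]
634 23 front cheek side px [307.6 252.5] [307.3 255.6]
stage edge bottom @front plane [287.1 251.3]
stage edge bottom @front plane [303.1 250.9]
```

View pics/c4.png

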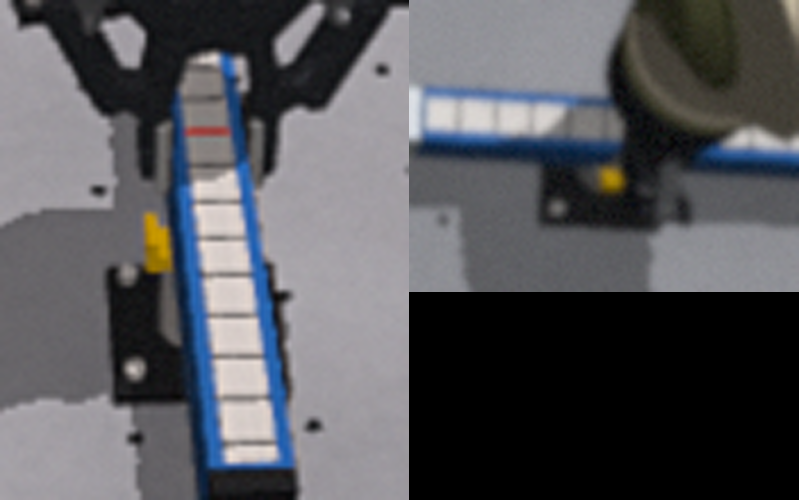

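Run:
```python
from h import *
a=cv2.imread("pics/side4.png");b=cv2.imread("pics/side0.png")
for r in(249,251,253,255,257): 
    print(r,"now"," ".join("%d/%d/%d"%tuple(a[r,x]) for x in range(280,294)))
for r in(247,250,252,255): print(r,"s0"," ".join("%d/%d"%(b[r,x,0],b[r,x,2]) for x in list(range(279,288))),"|"," ".join("%d/%d"%(b[r,x,0],b[r,x,2]) for x in range(301,310)))
```

```text
249 now 108/99/101 93/108/127 5/138/182 0/149/198 54/141/181 99/113/129 93/102/115 56/44/42 61/32/9 108/63/22 170/98/40 174/99/41 164/109/80 172/163/165
251 now 110/101/102 95/105/120 15/127/168 0/149/196 0/151/197 0/151/199 0/136/179 48/69/83 62/32/17 87/48/16 141/80/33 177/101/42 175/106/61 175/145/134
253 now 110/101/104 98/104/118 15/120/159 0/140/185 0/144/188 0/149/195 0/139/182 44/84/103 60/36/29 71/37/9 126/73/31 180/105/45 176/102/50 182/145/135
255 now 107/101/102 95/99/109 23/102/132 0/111/144 0/122/159 0/145/190 0/144/188 35/106/135 57/39/38 61/32/10 111/64/27 175/102/42 174/101/43 176/126/102
257 now 98/91/92 88/94/104 36/109/135 0/114/148 0/112/147 0/116/150 0/116/151 32/101/132 57/42/41 61/31/8 103/59/25 170/98/41 176/101/42 177/119/84
247 s0 148/143 150/144 131/168 52/217 54/218 108/188 150/143 151/144 149/145 | 155/146 140/158 72/202 0/239 58/228 126/169 151/146 150/145 148/147
250 s0 149/145 154/145 138/161 11/209 0/234 0/230 49/221 52/222 38/226 | 0/235 0/215 0/170 0/231 30/229 113/189 153/144 149/143 148/146
252 s0 152/148 155/146 138/153 22/194 0/236 0/233 0/230 0/229 0/230 | 0/232 0/216 0/157 0/198 0/230 87/206 156/151 152/145 149/147
255 s0 151/149 152/146 135/137 37/118 0/130 0/162 0/225 0/235 0/231 | 0/229 0/218 0/169 0/134 15/133 95/140 158/151 156/150 149/146
```

```bash
python3 -m handwheel '{"offset":[[-0.012,0.06,0],[-0.012,0.12,0],[-0.012,0.17,0],[-0.012,0.19,0],[-0.012,0.19,0]],"delta_rot":[[0,0,0],[0,0,0],[0,0,0],[0,0,0],[0,0,0]],"grip":[0.25,0.25,0.25,0.25,0.25]}' 80;python3 rd.py; python3 -m handwheel '{"offset":[[0,0.01,0],[0,0.02,0]],"delta_rot":[[0,0,0],[0,0,0]],"grip":[0.25,0.25]}' 80;python3 rd.py
```

```text
time: 20.25
position: [632.7, -22.1, 86.7]
tcp_rot: [0.707, -0.018, 0.018, -0.707]
wrist_force: [1.0, 0.1, -8.8]
finger_gap: 28.7
F [ 1.04  0.06 -8.81] T [-0.0002  0.028  -0.0057] p [632.7 -22.1  86.7] 20.25
time: 20.5
position: [632.8, -22.1, 85.8]
tcp_rot: [0.707, -0.018, 0.018, -0.707]
wrist_force: [0.6, -0.4, -7.6]
finger_gap: 28.7
F [ 0.58 -0.38 -7.59] T [ 0.0058 -0.0236 -0.0168] p [632.8 -22.1  85.8] 20.5
```

```bash
for i in 1 2 3; do python3 -m handwheel '{"offset":[[0,0.008,0],[0,0.014,0]],"delta_rot":[[0,0,0],[0,0,0]],"grip":[0.25,0.25]}' 80 >/dev/null;python3 rd.py; done
```

```text
F [-0.44  0.52 -8.33] T [-0.013  -0.0004 -0.0293] p [632.7 -22.1  85. ] 20.75
F [-0.98  0.82 -8.88] T [ 0.0598 -0.0217  0.0269] p [632.7 -22.1  84.3] 21.0
F [-1.68  0.25 -5.4 ] T [ 0.0183  0.2399 -0.0179] p [632.7 -22.1  83.6] 21.25
```

Contact is beginning, with the load starting to come off the wrist. I'll ease down a little more until the yoke carries the weight.

```bash
python3 -m handwheel '{"offset":[[0,0.003,0],[0,0.006,0],[0,0.006,0]],"delta_rot":[[0,0,0],[0,0,0],[0,0,0]],"grip":[0.25,0.25,0.25]}' 80 >/dev/null;python3 rd.py;python3 -m handwheel '{"offset":[[0,0.003,0],[0,0.006,0],[0,0.006,0]],"delta_rot":[[0,0,0],[0,0,0],[0,0,0]],"grip":[0.25,0.25,0.25]}' 80 >/dev/null;python3 rd.py
python3 - <<'E'
from h import *
for n in("side","top"):
    im=capture(n)[:,:,::-1]; cv2.imwrite(f"pics/{n}5.png",im)
s=cv2.imread("pics/side5.png")[200:310,250:340];t=cv2.imread("pics/top5.png")[150:225,270:370]
cv2.imwrite("pics/c5.png",np.hstack([cv2.resize(s,(409,500),interpolation=cv2.INTER_CUBIC),np.vstack([cv2.resize(t,(390,292),interpolation=cv2.INTER_CUBIC),np.zeros((208,390,3),np.uint8)])]))
E
python3 rd.py
```

```text
F [-1.38 -0.33 -1.54] T [-0.0424  0.4894  0.0371] p [632.7 -22.1  83.7] 21.625
F [-5.02 -0.3   5.53] T [-0.0338  0.9025  0.0248] p [632.7 -22.   83.6] 22.0
F [-3.56 -0.06  5.35] T [-0.0396  0.9259  0.0165] p [632.7 -22.1  83.6] 22.1
```

View pics/c5.png

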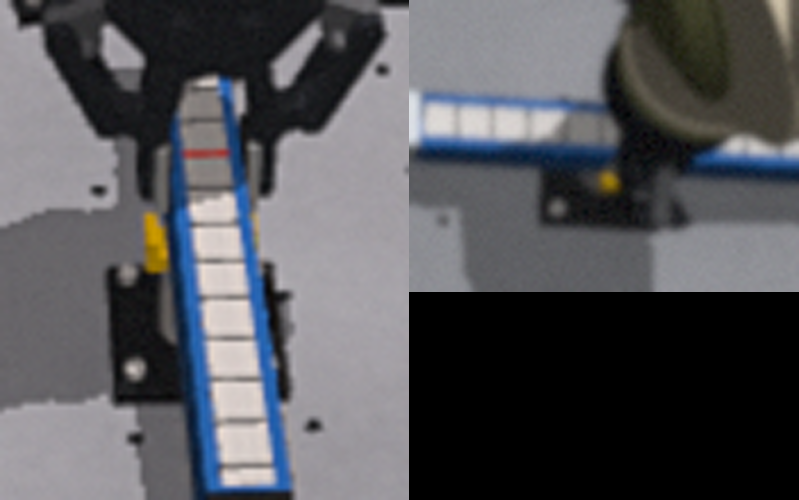

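The stage has seated at the expected height (underside about 60 mm), with the yellow cheek edges visible on both sides of it in the crop, at (155,240) and (257,235). I'll ease off the press and release gently.

```bash
python3 -m handwheel '{"offset":[[0,-0.006,0],[0,-0.006,0],[0,-0.006,0]],"delta_rot":[[0,0,0],[0,0,0],[0,0,0]],"grip":[0.25,0.25,0.25]}' 20 >/dev/null;python3 rd.py; python3 -m handwheel '{"offset":[[0,0,0],[0,0,0],[0,0,0],[0,0,0]],"delta_rot":[[0,0,0],[0,0,0],[0,0,0],[0,0,0]],"grip":[0.36,0.38,0.4,0.4]}' 20 ;python3 rd.py;python3 - <<'E'
from h import *
im=capture("side")[:,:,::-1]; cv2.imwrite(f"pics/side6.png",im)
cv2.imwrite("pics/c6.png",cv2.resize(im[130:330,200:400],(700,600) if 0 else (600,600),interpolation=cv2.INTER_CUBIC))
from ecc import *
print(shift(cv2.imread("pics/side5.png"),im.copy(),290,318,270,318))
E
```

```text
F [-3.63  0.64  5.94] T [-0.1264  0.9548 -0.036 ] p [632.7 -22.1  83.6] 22.475
time: 22.98
position: [632.9, -22.0, 83.3]
tcp_rot: [-0.707, 0.018, -0.018, 0.707]
wrist_force: [0.2, -0.7, -0.4]
finger_gap: 34.1
F [ 0.15 -0.74 -0.42] T [-0.0338  0.0066  0.005 ] p [632.9 -22.   83.3] 22.975
(array([0.01567694, 0.02302142], dtype=float32), 0.9990028064601874)
```

View pics/c6.png

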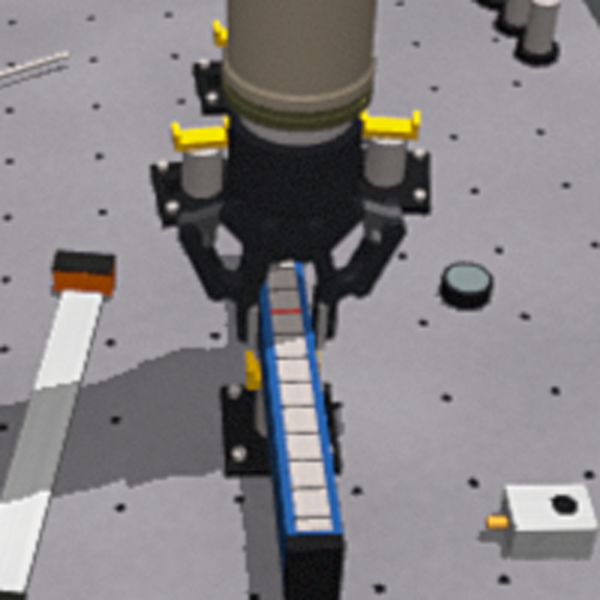

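It stays put with the fingers open 34 mm. I'll open further, wait and check again before withdrawing.

```bash
python3 -m handwheel '{"offset":[[0,0,0],[0,0,0],[0,0,0],[0,0,0],[0,0,0],[0,0,0]],"delta_rot":[[0,0,0],[0,0,0],[0,0,0],[0,0,0],[0,0,0],[0,0,0]],"grip":[0.45,0.5,0.55,0.6,0.6,0.6]}' 20 ;python3 rd.py;python3 - <<'E'
from ecc import *
im=capture("side")[:,:,::-1].copy(); cv2.imwrite(f"pics/side7.png",im)
print(shift(cv2.imread("pics/side5.png"),im,290,318,270,318))
E
```

```text
time: 23.78
position: [632.7, -22.1, 83.4]
tcp_rot: [-0.707, 0.018, -0.018, 0.707]
wrist_force: [0.3, 1.0, 0.6]
finger_gap: 51.5
F [0.25 0.97 0.58] T [0.0172 0.0492 0.0113] p [632.7 -22.1  83.4] 23.775
(array([0.00838001, 0.01871999], dtype=float32), 0.9989993426670987)
```

Still unmoved. Next I'll withdraw straight up.

```bash
python3 -m handwheel '{"offset":[[0,-0.1,0],[0,-0.4,0],[0,-0.9,0],[0,-1.5,0],[0,-2.2,0],[0,-2.9,0],[0,-3.5,0],[0,-4,0],[0,-4,0],[0,-4,0]],"delta_rot":[[0,0,0],[0,0,0],[0,0,0],[0,0,0],[0,0,0],[0,0,0],[0,0,0],[0,0,0],[0,0,0],[0,0,0]],"grip":[0.6,0.6,0.6,0.6,0.6,0.6,0.6,0.6,0.6,0.6]}' 20 ;python3 rd.py;python3 - <<'E'
from ecc import *
im=capture("side")[:,:,::-1].copy(); cv2.imwrite(f"pics/side8.png",im)
t=capture("top")[:,:,::-1].copy(); cv2.imwrite(f"pics/top8.png",t)
print(shift(cv2.imread("pics/side5.png"),im,290,318,270,318))
cv2.imwrite("pics/c8.png",np.hstack([cv2.resize(im,(400,300)),cv2.resize(t,(400,300))]))
E
```

```text
time: 25.08
position: [632.3, -22.2, 283.3]
tcp_rot: [0.707, -0.018, 0.018, -0.707]
wrist_force: [-0.5, -0.6, -0.2]
finger_gap: 51.1
F [-0.51 -0.62 -0.17] T [-0.0011  0.0091 -0.0445] p [632.3 -22.2 283.3] 25.075
(array([-0.00264442,  0.00810958], dtype=float32), 0.9962543492432553)
```

View pics/c8.png

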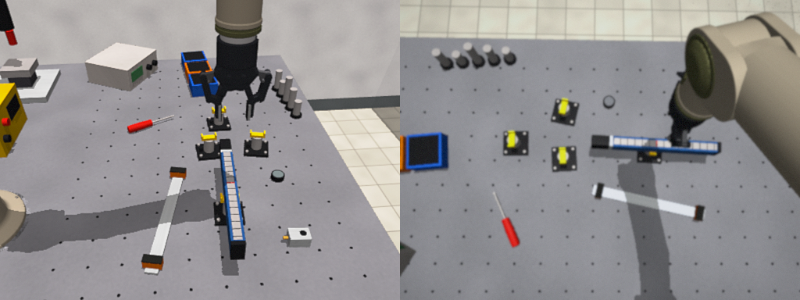

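Run:
```python
from ecc import *
a=cv2.imread("pics/side0.png")
im=capture("side")[:,:,::-1].copy()
for nm,b in(("lens",(344,368,214,236)),("clamp",(362,400,288,318)),("driver",(160,226,145,172))): print(nm,shift(a,im,*b))
print("stage",shift(cv2.imread("pics/side5.png"),im,290,318,270,318))
print(sign_off())
```

```text
lens (array([-0.00154996, -0.00192349], dtype=float32), 0.9992711050296903)
clamp (array([-0.0073796 ,  0.00410602], dtype=float32), 0.9994467955081915)
driver (array([ 0.00034207, -0.01909475], dtype=float32), 0.9982718220200573)
stage (array([-0.00378158,  0.0084082 ], dtype=float32), 0.9962384732854205)
the job is handed in; nothing more can be done
None
```

The stage is balanced level on the yoke farthest to the robot's right, with the robot touching nothing, and I signed off at about 25 s.

**Finding the balance point:** I made three small trial lifts with a firm grip. Grip offset from the balance point came from the wrist moment divided by the weight (about 8.3 N). The first lift, near the red tick, showed the balance point about +3 mm away. The second, 40 mm further along, showed −37 mm. The third, regripped at that point, showed 0.0 mm.

**Placing it:** I lifted it level, carried it over and lowered it until the yoke took the load. Pressing force stayed in single digits on the yoke and on the rest.

**Last checks:** From before release until just before sign-off, the near end of the stage moved less than 0.03 px in the side picture. The lens, clamp and screwdriver moved less than 0.02 px from where they started.

**Disagreements:**
- The two cameras differed by about 1 to 4 mm on the yoke position. I took an in-between value, and the stage seated at the expected height with no sign of landing on a cheek.
- While seated and still gripped there was a sideways force of 4 to 5 N with a moment of about 0.9 N m. It went away on release.

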